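# Punches back into their storage rack

## Robot

A 7-joint arm with a two-finger parallel gripper is mounted at the origin on the work surface. World frame = base frame: x ahead of the robot, y to its left, z up, the work surface at z = 0. Lengths are in m, angles in rad, forces in N, time in s.
With the tool pointing down it reaches from about 0.425 to 0.875 m from the base axis. Payload 9.9 kg.
Tool frame: the origin (TCP) lies at the very end of the fingers, on their centre line; the grasp point (between the pads) lies 19 mm behind it; z points along the fingers, y is the direction in which the jaws open and shut (so a half turn about z gives the same grasp; the last joint's range is limited). The gripper opens to 85 mm and grips with 20 to 120 N. Pads are 22 mm wide; open, the fingers measure 114 mm over their backs; the gripper's body (76 mm by 85 mm) begins 54 mm behind the grasp point. The pads swing forward as they close: fully open they stand 13 mm farther back than shut.
Start: joints at [1.159, 0.576, 0.025, 1.437, -0.015, 1.129, -0.057], TCP at [0.217, -0.639, 0.231] pointing down, gripper open.
Joint ranges: [-2.76, 2.76], [-0.34, 2.15], [-1.52, 1.57], [0.19, 2.46], [-1.09, 4.23], [0.17, 1.99], [-2.82, 2.82]. Speed limits (rad/s): [2.22, 2.22, 3.01, 3.01, 3.14, 3.14, 3.14].

## Interface

Orientations are given as a 3x3 rotation matrix whose columns are the frame's x, y, z axes.
In Python, from workcell import * gives the robot as it stands. The module is installed in compiled form; this text tells all that it offers.
- The arm moves only by the shell command python3 -m pendant 'ROWS' [FORCE]. ROWS is JSON, one flat list of numbers, 7 for each row, row after row: the shift along the world's x, y, z in mm, then the turn, a rotation vector about the world's x, y, z in rad, then the gripper command: -1 is fully open, 1 is shut, values between are in proportion. A call has 1 to 20 rows; each row shifts and turns the pose as measured when the row begins; what a row does not reach is not made up. A row lasts 1/12 s, in which the tool goes at most 41.7 mm and 7.16 degrees, less where a joint would pass 70% of its speed; a pose out of reach is approached as far as the arm can. A call is refused whole if a number of a shift passes 41.7 or a number of a turn 0.125, either way. A call with a gripper value outside its range is refused whole. The fingers move at their own pace and stop on an object; FORCE is the grip in N (left out, the last holds). Time passes only in rows, so rows that do not move let the fingers close. It gives the time, the measured TCP pose, the force and the opening at its end, in the units of the state.
- sense(): the state, without advancing time (a new reading comes with each control period).
- read_camera(name): name is "side" or "top" or "wrist"; returns a dict with "color" (420x560x3 uint8, red, green, blue), "fx", "fy", "cx", "cy" (pixels), "pose" (4x4, takes a point from camera to world coordinates); the wrist camera has in their place "mount" (4x4, takes a point from camera to tool coordinates, whose origin is the TCP and whose axes are the flange's). Camera axes: x right, y up, looking along -z (the intrinsics and any distortion apply to the point x, -y, -z); pixel columns grow to the right and rows downward; lengths in m; the calibration is good to about 2 mm. A picture is of the moment at which its call begins: read the wrist's pose just before it. There is no depth.
- finish_job(): hands the job in, once; it reports no verdict.
Trained networks look in the newest picture that a camera, given by its name, has taken for a name from the list of things; names that differ only in an ending like _2 or _b are one class to them, and where a whole thing is asked for, a point or a joint stands for the part that bears it (a point fixed in the world has none). Each returns a list of dicts, best first, with "p" (0 to 1); they miss things now and then, are a little off and sometimes report something else, mostly with a low value. They report only what shows in the picture. A call takes as long as a camera call. They do not tell look-alikes from the thing itself.
- cut_out(camera, query): "region" (420x560 bool, what is visible of it) and "position" ([column, row] as shares, 0 to 1, of the picture: columns of its width, rows of its height, amid what is visible of it).
- mark_of(camera, query): "position" ([column, row] as shares, 0 to 1, of the picture: columns of its width, rows of its height: a listed point, or the origin of a listed thing).
The state is a dict: "time": time; "qpos": joint angles; "qd": joint speeds; "joint_torque": joint torques, N m; "tool_pos": TCP position; "eef_rot": TCP orientation; "contact_force": force on the tool from outside, world axes, zero at the start; "torque": the same for the moment, N m; "gripper_width": finger opening in m.
Only numpy, scipy, OpenCV 4.12 (cv2) and the standard library are available. Lean on these libraries where they do the work, as an engineer would, in place of code of your own. Each camera call takes 0.05 s, during which the arm holds its last target. There are 200 camera calls.

## Task

The four round punches of the hand press stand in mixed order in the white rest. Move the whole row over to the storage rack, each punch to the socket block bored for it: the smallest into the narrowest recess and so on up to the largest into the widest, standing upright on the recess floor with the cutter down. Lower each one in rather than dropping it, since the cutting edges chip, and do not let any of them tip over.

Things in the scene. Friction and masses are not known exactly. Their poses are not given: they have to be found in the camera images.
- punch_20: The smallest loose punch: dark steel cutter, a cylinder 20 mm in diameter and 38 mm tall, with a bright shank, 14 mm in diameter and 50 mm long, rising on the same axis from its flat shoulder; 88 mm tall in all, about 0.12 kg. Origin: centre of its underside; z up along the shank; yaw has no meaning. Starts upright in the rest.
- punch_30: The second smallest loose punch: dark steel cutter, a cylinder 30 mm in diameter and 38 mm tall, with a bright shank, 14 mm in diameter and 50 mm long, rising on the same axis from its flat shoulder; 88 mm tall in all, about 0.18 kg. Origin: centre of its underside; z up along the shank; yaw has no meaning. Starts upright in the rest.
- punch_40: The second largest loose punch: dark steel cutter, a cylinder 40 mm in diameter and 38 mm tall, with a bright shank, 14 mm in diameter and 50 mm long, rising on the same axis from its flat shoulder; 88 mm tall in all, about 0.26 kg. Origin: centre of its underside; z up along the shank; yaw has no meaning. Starts upright in the rest.
- punch_50: The largest loose punch: dark steel cutter, a cylinder 50 mm in diameter and 38 mm tall, with a bright shank, 14 mm in diameter and 50 mm long, rising on the same axis from its flat shoulder; 88 mm tall in all, about 0.36 kg. Origin: centre of its underside; z up along the shank; yaw has no meaning. Starts upright in the rest.
- block_20: Light wooden socket block for the 20 mm punch, the one with the narrowest recess: 74 x 74 mm, 24 mm tall, one round flat-bottomed recess 32 mm in diameter and 12 mm deep in the middle of its top. Fixed. Origin: centre of its underside, z up; the recess floor is 12 mm and the top 24 mm above it.
- block_30: Light wooden socket block for the 30 mm punch, the one with the second narrowest recess: 74 x 74 mm, 24 mm tall, one round flat-bottomed recess 42 mm in diameter and 12 mm deep in the middle of its top. Fixed. Origin: centre of its underside, z up; the recess floor is 12 mm and the top 24 mm above it.
- block_40: Light wooden socket block for the 40 mm punch, the one with the second widest recess: 74 x 74 mm, 24 mm tall, one round flat-bottomed recess 52 mm in diameter and 12 mm deep in the middle of its top. Fixed. Origin: centre of its underside, z up; the recess floor is 12 mm and the top 24 mm above it.
- block_50: Light wooden socket block for the 50 mm punch, the one with the widest recess: 74 x 74 mm, 24 mm tall, one round flat-bottomed recess 62 mm in diameter and 12 mm deep in the middle of its top. Fixed. Origin: centre of its underside, z up; the recess floor is 12 mm and the top 24 mm above it.
- rest: White plastic board, 82 x 316 mm and 30 mm tall, fixed, in which the punches start: four equal recesses 62 mm in diameter and 12 mm deep, in a row along its y, 76 mm apart; their floors are 18 mm above the bench. Origin: centre of its underside, on the bench, z up.
- rack: Storage rack: a plywood tray, 90 x 318 mm, fixed, with a 6 mm floor and a rim up to 22 mm tall, holding the four socket blocks in a row along its y, 76 mm apart, in any order; their recess floors are 18 mm above the bench. Origin: centre of its underside, on the bench, z up.
Things that resemble listed ones, but are neither listed nor needed, are in the scene too. Leave any yellow look-alike of the punch_30 alone. What is shaped like the punch_50 but orange is not meant.

How it is judged:
At the end, for the whole second after the job is handed in: Each of the four punches stands in the block of its own size: its axis within 10 mm of the block's centre, its underside on the recess floor (8 to 16 mm above the block's underside), within 0.12 rad of upright, at rest and released (horizontal distance between punch_20 and block_20 below 0.01 m and z of punch_20 in the frame of block_20 between 0.008 and 0.016 m and angle between each of punch_20, punch_30, punch_40, punch_50's own z axis and vertical below 0.12 rad and linear speed of each of punch_20, punch_30, punch_40, punch_50 below 0.03 m/s and horizontal distance between punch_30 and block_30 below 0.01 m and z of punch_30 in the frame of block_30 between 0.008 and 0.016 m and horizontal distance between punch_40 and block_40 below 0.01 m and z of punch_40 in the frame of block_40 between 0.008 and 0.016 m and horizontal distance between punch_50 and block_50 below 0.01 m and z of punch_50 in the frame of block_50 between 0.008 and 0.016 m); the robot touches nothing.
It fails at once if a punch tips over (more than 0.7 rad from upright) (angle between any of punch_20, punch_30, punch_40, punch_50's own z axis and vertical above 0.7 rad).
It fails at once if a punch is dropped (falls faster than 0.7 m/s, as from 25 mm, out of the fingers) ((linear speed of punch_20 above 0.7 m/s and contact force between the fingers and punch_20 below 0.05 N) or (linear speed of punch_30 above 0.7 m/s and contact force between the fingers and punch_30 below 0.05 N) or (linear speed of punch_40 above 0.7 m/s and contact force between the fingers and punch_40 below 0.05 N) or (linear speed of punch_50 above 0.7 m/s and contact force between the fingers and punch_50 below 0.05 N)).
It also fails if it takes over 104 s, if anything falls off the work surface, if the arm or the gripper's body presses on something with over 40 N, if the wrist force passes 120 N, or if a joint passes its speed limit or range.

## Working session

There is one attempt and no reset: what is moved stays moved. The work goes in short steps, Python scripts to look and compute and a shell command to move; the robot and the scene stay as the last step left them, time stands still between calls to the robot, and variables do not carry over. Pictures are saved under pics/ and viewed, about 12 in all and at most 16, crops included, and the job is handed in when it is done.

```bash
mkdir -p pics; cat > h.py <<'E'
from workcell import *
import numpy as np, cv2
def ray(c,u,v,T=None):
    T=np.array(c["pose"]) if T is None else T
    d=np.array([(u-c["cx"])/c["fx"],-(v-c["cy"])/c["fy"],-1.0])
    return T[:3,3],T[:3,:3]@d
def onz(c,u,v,z):
    o,d=ray(c,u,v); return o+d*(z-o[2])/d[2]
def proj(c,p,T=None):
    T=np.array(c["pose"]) if T is None else T
    q=np.linalg.inv(T)@np.r_[p,1]
    return c["cx"]+c["fx"]*q[0]/-q[2], c["cy"]-c["fy"]*q[1]/-q[2]
def wristT(c,s):
    A=np.eye(4);A[:3,:3]=s["eef_rot"];A[:3,3]=s["tool_pos"];return A@np.array(c["mount"])
N=["punch_20","punch_30","punch_40","punch_50","block_20","block_30","block_40","block_50","rest","rack"]
E
python3 - <<'E'
from h import *
for n in ["top","side"]:
    c=read_camera(n); cv2.imwrite(f"pics/{n}0.png",c["color"][:,:,::-1])
    print(n,[k for k in c if k!="color"],np.round(c["pose"],3).tolist(),c["fx"],c["cx"],c["cy"])
    for q in N:
        r=mark_of(n,q)
        print(q,[(round(x["p"],2),[int(x["position"][0]*560),int(x["position"][1]*420)],np.round(onz(c,x["position"][0]*560,x["position"][1]*420,0 if q[0]=='r' else .006 if q[0]=='b' else .018)[:2],3).tolist()) for x in r[:4]])
s=sense();print(s["time"],s["tool_pos"],np.round(s["eef_rot"],3).tolist(),s["gripper_width"])
E
```

```text
top ['fx', 'fy', 'cx', 'cy', 'pose'] [[-0.018, 0.988, -0.155, 0.356], [-1.0, -0.019, -0.006, 0.007], [-0.009, 0.155, 0.988, 0.935], [0.0, 0.0, 0.0, 1.0]] 455.92284890431466 279.14301691773505 209.11248820330948
punch_20 [(0.69, [154, 251], [0.419, 0.265]), (0.65, [242, 220], [0.479, 0.088]), (0.63, [279, 213], [0.491, 0.013]), (0.63, [361, 228], [0.457, -0.152])]
punch_30 [(0.69, [154, 251], [0.419, 0.265]), (0.65, [242, 220], [0.479, 0.088]), (0.63, [279, 213], [0.491, 0.013]), (0.63, [361, 228], [0.457, -0.152])]
punch_40 [(0.69, [154, 251], [0.419, 0.265]), (0.65, [242, 220], [0.479, 0.088]), (0.63, [279, 213], [0.491, 0.013]), (0.63, [361, 228], [0.457, -0.152])]
punch_50 [(0.69, [154, 251], [0.419, 0.265]), (0.65, [242, 220], [0.479, 0.088]), (0.63, [279, 213], [0.491, 0.013]), (0.63, [361, 228], [0.457, -0.152])]
block_20 [(0.91, [190, 150], [0.63, 0.198]), (0.85, [228, 147], [0.635, 0.118]), (0.83, [261, 146], [0.636, 0.047]), (0.61, [279, 213], [0.493, 0.012])]
block_30 [(0.91, [190, 150], [0.63, 0.198]), (0.85, [228, 147], [0.635, 0.118]), (0.83, [261, 146], [0.636, 0.047]),
[... 1308 characters left out ...]
199, 231], [0.632, 0.117]), (0.65, [222, 201], [0.638, 0.043])]
block_30 [(0.74, [250, 173], [0.634, -0.039]), (0.7, [164, 266], [0.636, 0.197]), (0.67, [199, 231], [0.632, 0.117]), (0.65, [222, 201], [0.638, 0.043])]
block_40 [(0.74, [250, 173], [0.634, -0.039]), (0.7, [164, 266], [0.636, 0.197]), (0.67, [199, 231], [0.632, 0.117]), (0.65, [222, 201], [0.638, 0.043])]
block_50 [(0.74, [250, 173], [0.634, -0.039]), (0.7, [164, 266], [0.636, 0.197]), (0.67, [199, 231], [0.632, 0.117]), (0.65, [222, 201], [0.638, 0.043])]
rest [(0.95, [296, 245], [0.482, 0.053])]
rack []
1.1 [ 0.2173235  -0.63904726  0.23127458] [[0.947, 0.322, -0.0], [0.322, -0.947, 0.0], [0.0, -0.0, -1.0]] 0.0854011618610425
```

View pics/top0.png

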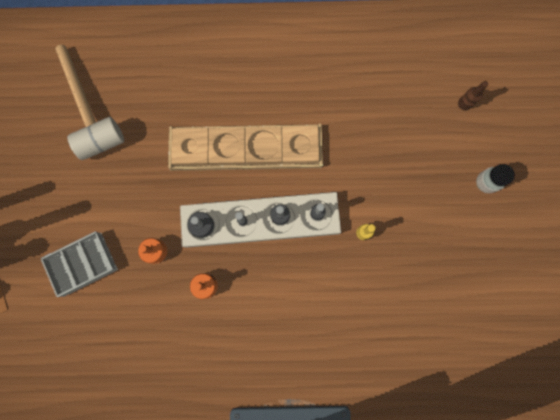

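View pics/side0.png

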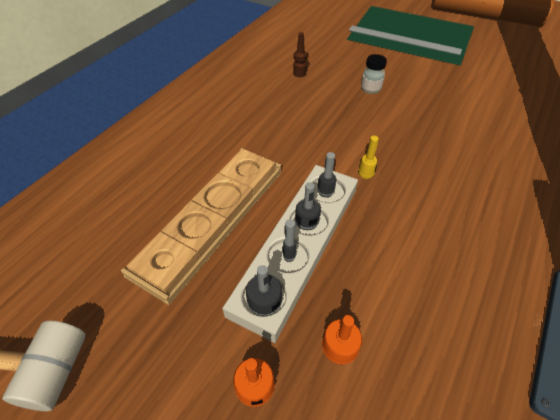

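Rest from +y: 50, 20, 40, 30. Rack from +y: apparently 20, 40, 50, 30. The two orange and one yellow look-alikes stand outside the rest. I'll zoom in to measure.

```bash
python3 - <<'E'
import cv2
t=cv2.imread("pics/top0.png");cv2.imwrite("pics/t1.png",cv2.resize(t[115:255,155:355],None,fx=4,fy=4,interpolation=cv2.INTER_CUBIC))
t=cv2.imread("pics/side0.png");cv2.imwrite("pics/s1.png",cv2.resize(t[140:340,120:370],None,fx=3,fy=3,interpolation=cv2.INTER_CUBIC))
E
```

```text
(no output)
```

View pics/t1.png

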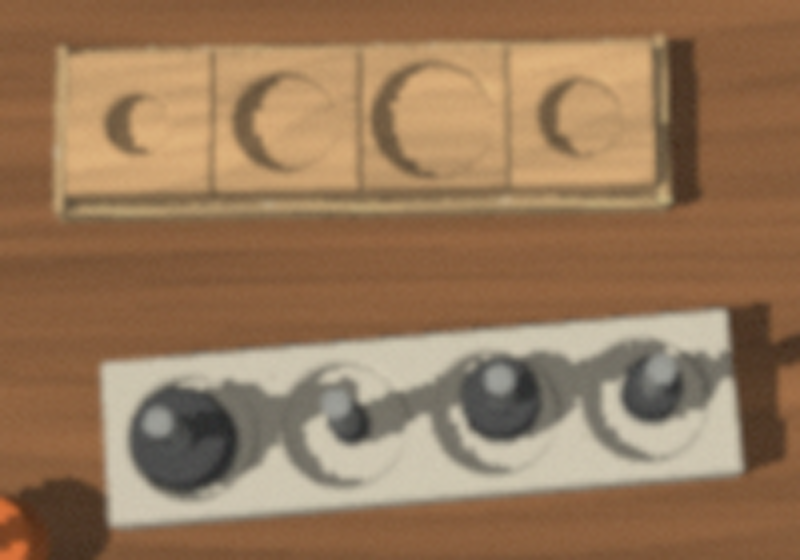

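View pics/s1.png

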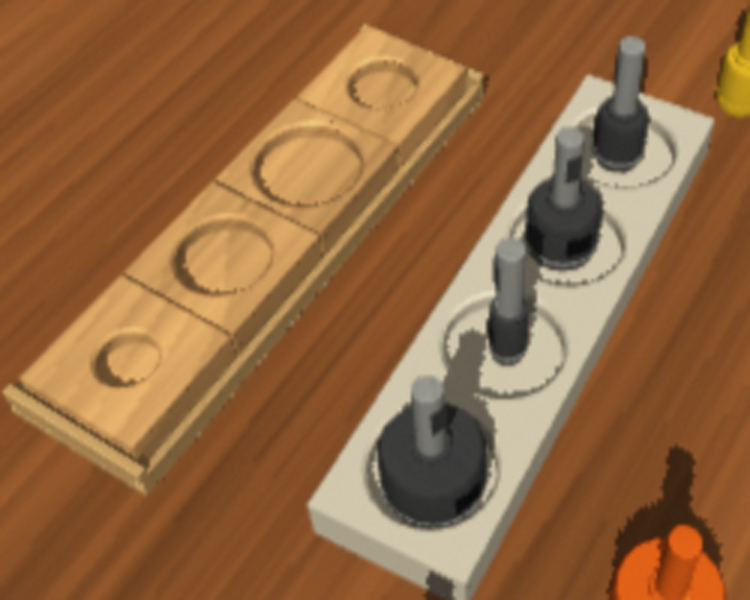

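The top crop shows recesses at about (136,124), (285,121), (433,119) and (580,117), sized 20, 40, 50, 30. The shank tops are at (160,420), (334,400), (498,378) and (663,368). The side crop confirms the order.

```bash
python3 - <<'E'
from h import *
T=read_camera("top");S=read_camera("side")
P={"50":[(160,420),(427,387)],"20":[(334,400),(510,250)],"40":[(498,378),(568,138)],"30":[(663,368),(630,47)]}
B={"20":[(136,124),(128,358)],"40":[(285,121),(224,255)],"50":[(433,119),(308,165)],"30":[(580,117),(383,84)]}
for D,z,nm in((P,.106,"punch"),(B,.030,"block")):
    for k,(a,b) in D.items():
        ta=onz(T,155+a[0]/4,115+a[1]/4,z);sb=onz(S,120+b[0]/3,140+b[1]/3,z)
        print(nm,k,np.round(ta[:2],4),np.round(sb[:2],4),np.round((ta+sb)[:2]/2,4))
# punch base cutter check: cutouts
for n,c in(("top",T),("side",S)):
    for q in("punch_50","block_50"):
        for x in cut_out(n,q)[:6]:
            (u,v)=x["position"];print(n,q,round(x["p"],2),int(u*560),int(v*420),x["region"].sum())
w=read_camera("wrist");print(np.round(w["mount"],3).tolist(),w["fx"],w["cx"],w["cy"])
E
```

```text
punch 50 [0.4692 0.1674] [0.4688 0.1692] [0.469  0.1683]
punch 20 [0.4769 0.0874] [0.4754 0.089 ] [0.4762 0.0882]
punch 40 [0.4857 0.0119] [0.486  0.0143] [0.4858 0.0131]
punch 30 [ 0.4889 -0.0641] [ 0.4891 -0.06  ] [ 0.489 -0.062]
block 20 [0.6334 0.196 ] [0.6329 0.1967] [0.6331 0.1964]
block 40 [0.6334 0.1193] [0.6327 0.1211] [0.633  0.1202]
block 50 [0.6328 0.0432] [0.6324 0.046 ] [0.6326 0.0446]
block 30 [ 0.6323 -0.0322] [ 0.6325 -0.0301] [ 0.6324 -0.0311]
top punch_50 0.96 152 253 574
top punch_50 0.87 278 214 357
top punch_50 0.71 200 223 549
top punch_50 0.64 203 285 598
top punch_50 0.53 363 230 198
top punch_50 0.5 315 210 236
top block_50 0.73 189 146 1384
top block_50 0.7 299 141 1335
top block_50 0.7 263 143 1363
top block_50 0.57 230 145 1382
side punch_50 0.86 370 159 493
side punch_50 0.76 341 339 1522
side punch_50 0.75 265 294 1333
side punch_50 0.67 329 180 567
side punch_50 0.64 289 240 491
side punch_50 0.63 304 211 743
side block_50 0.95 196 225 2087
side block_50 0.87 251 168 1435
side block_50 0.65 221 196 1606
side block_50 0.57 166 263 2440
[[-0.0, 0.947, 0.32, 0.082], [1.0, 0.0, 0.0, -0.0], [0.0, 0.32, -0.947, -0.143], [0.0, 0.0, 0.0, 1.0]] 325.74546550995694 283.2575550000109 213.20561059103653
```

```bash
python3 -m pendant '[15,32,-2,0,0,0.069,-1, 15,32,-2,0,0,0.069,-1, 15,32,-2,0,0,0.069,-1, 15,32,-2,0,0,0.069,-1, 15,32,-2,0,0,0.069,-1, 15,32,-2,0,0,0.069,-1, 15,32,-2,0,0,0.069,-1, 15,32,-2,0,0,0.069,-1, 15,32,-2,0,0,0.069,-1, 15,32,-2,0,0,0.069,-1, 15,32,-2,0,0,0.069,-1, 15,32,-2,0,0,0.069,-1, 15,32,-2,0,0,0.069,-1, 15,32,-2,0,0,0.069,-1, 15,32,-2,0,0,0.069,-1, 15,32,-2,0,0,0.069,-1, 15,32,-2,0,0,0.069,-1, 15,32,-2,0,0,0.069,-1, 0,0,0,0,0,0,-1]' 40
cat > st.py <<'E'
from h import *
import sys
s=sense();p=s["tool_pos"];R=np.array(s["eef_rot"])
tgt=np.array(list(map(float,sys.argv[1:4])))
from scipy.spatial.transform import Rotation as Q
Rt=np.array([[0,1,0],[1,0,0],[0,0,-1]])
print("t",round(s["time"],2),"pos",np.round(p,4),"go mm",np.round((tgt-p)*1e3,1),"turn",np.round(Q.from_matrix(Rt@R.T).as_rotvec(),3),"w",round(s["gripper_width"],4),"F",np.round(s["contact_force"],1),"q7",round(s["qpos"][6],2))
E
python3 st.py .489 -.062 .066
```

```text
time: 3.03
tool_pos: [0.4919, -0.0368, 0.1974]
eef_rot: [[-0.054, 0.998, 0.018], [0.999, 0.054, -0.004], [-0.005, 0.017, -1.0]]
contact_force: [-0.2, 0.3, -0.1]
gripper_width: 0.0851
t 3.03 pos [ 0.4919 -0.0368  0.1974] go mm [  -2.9  -25.2 -131.4] turn [ 0.004  0.018 -0.054] w 0.0851 F [-0.2  0.3 -0.1] q7 -0.2
```

```bash
python3 -m pendant '[-3,-25,-20,0.004,0.018,-0.054,-1, 0,0,-20,0,0,0,-1, 0,0,-20,0,0,0,-1, 0,0,0,0,0,0,-1, 0,0,0,0,0,0,-1]' >/dev/null; python3 st.py .489 -.062 .066
python3 - <<'E'
from h import *
s=sense();c=read_camera("wrist");T=wristT(c,s)
im=c["color"][:,:,::-1].copy()
for p in [(.489,-.062,.106),(.4858,.0131,.106),(.4762,.0882,.106),(.469,.1683,.106),(.6326,.0446,.03),(.6324,-.0311,.03)]:
    u,v=proj(c,p,T);cv2.drawMarker(im,(int(u),int(v)),(0,0,255),0,12,1)
cv2.imwrite("pics/w1.png",im)
E
```

```text
t 3.45 pos [ 0.4917 -0.059   0.1373] go mm [ -2.7  -3.  -71.3] turn [-0.001  0.004 -0.005] w 0.0854 F [0.8 0.2 0.3] q7 -0.24
```

View pics/w1.png

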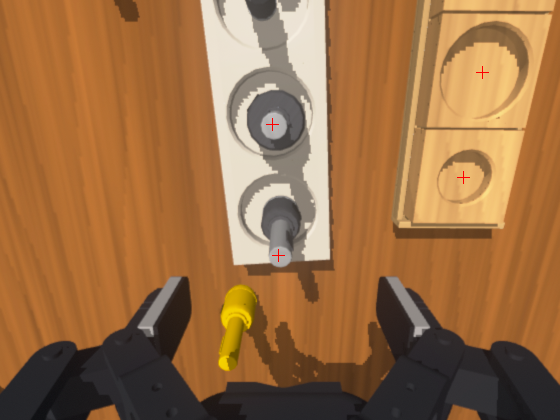

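The wrist view shows my shank-top markers on punch_30 (279,256) and punch_40 (272,124), and the recess markers nearly centred. Descending.

```bash
python3 -m pendant '[-2.7,-3,-15,0,0,-0.005,-0.4, 0,0,-18,0,0,0,-0.4, 0,0,-18,0,0,0,-0.4, 0,0,-16,0,0,0,-0.4, 0,0,0,0,0,0,-0.4, 0,0,0,0,0,0,-0.4]'; python3 st.py .489 -.062 .066
```

```text
time: 4.0
tool_pos: [0.4937, -0.063, 0.0762]
eef_rot: [[0.002, 1.0, 0.017], [1.0, -0.002, -0.001], [-0.001, 0.017, -1.0]]
contact_force: [0.5, 0.5, 0.3]
gripper_width: 0.0602
t 4.0 pos [ 0.4937 -0.063   0.0762] go mm [ -4.7   1.  -10.2] turn [0.001 0.017 0.002] w 0.0602 F [0.5 0.5 0.3] q7 -0.31
```

```bash
python3 -m pendant '[-5,1,-6,0.001,0.017,0,-0.4, -1,0,-4,0,0.002,0,-0.4, 0,0,0,0,0,0,-0.4]' >/dev/null; python3 st.py .489 -.062 .066
```

```text
t 4.25 pos [ 0.4891 -0.0622  0.0688] go mm [-0.1  0.2 -2.8] turn [0.001 0.    0.003] w 0.0594 F [-0.  -0.5 -0.8] q7 -0.32
```

```bash
python3 -m pendant '[0,0,-2.5,0,0,0.003,0, 0,0,0,0,0,0,0.5, 0,0,0,0,0,0,1, 0,0,0,0,0,0,1, 0,0,0,0,0,0,1, 0,0,0,0,0,0,1, 0,0,0,0,0,0,1, 0,0,0,0,0,0,1]' 50 >/dev/null; python3 st.py .489 -.062 .066
```

```text
t 4.92 pos [ 0.4898 -0.0623  0.0675] go mm [-0.8  0.3 -1.5] turn [ 0.001  0.002 -0.   ] w 0.0134 F [ 0.1  0.4 -0.1] q7 -0.32
```

```bash
python3 -m pendant '[0,0,6,0,0,0,1, 0,0,14,0,0,0,1, 0,0,20,0,0,0,1, 0,0,20,0,0,0,1, 10,3,20,0,0,0,1, 20,5,10,0,0,0,1, 20,5,0,0,0,0,1, 20,5,0,0,0,0,1, 20,5,0,0,0,0,1, 20,3,0,0,0,0,1, 15,2,0,0,0,0,1, 8,1,0,0,0,0,1, 0,0,0,0,0,0,1, 0,0,0,0,0,0,1]' >/dev/null; python3 st.py .632 -.031 .0685
```

```text
t 6.08 pos [ 0.6222 -0.032   0.1659] go mm [  9.8   1.  -97.4] turn [ 0.    -0.005 -0.   ] w 0.0127 F [-0.9 -0.5 -1.6] q7 -0.26
```

```bash
python3 -m pendant '[9,1,-8,0,-0.005,0,1, 1,0,-15,0,0,0,1, 0,0,-18,0,0,0,1, 0,0,-16,0,0,0,1, 0,0,-8,0,0,0,1, 0,0,0,0,0,0,1, 0,0,0,0,0,0,1]' >/dev/null; python3 st.py .632 -.031 .0685
python3 - <<'E'
from h import *
s=sense();c=read_camera("wrist");T=wristT(c,s);im=c["color"][:,:,::-1].copy()
d=read_camera("side");e=d["color"][:,:,::-1].copy()
p=(.6324,-.0311,.03)
u,v=proj(c,p,T);cv2.drawMarker(im,(int(u),int(v)),(0,0,255),0,12,1)
cv2.imwrite("pics/w2.png",np.hstack([im[210:,140:460],cv2.resize(e[110:215,190:350],None,fx=2,fy=2)]))
E
```

```text
t 6.67 pos [ 0.6294 -0.0328  0.0974] go mm [  2.6   1.8 -28.9] turn [ 0.002 -0.001  0.001] w 0.0128 F [ 0.9 -0.2 -1.4] q7 -0.3
```

View pics/w2.png

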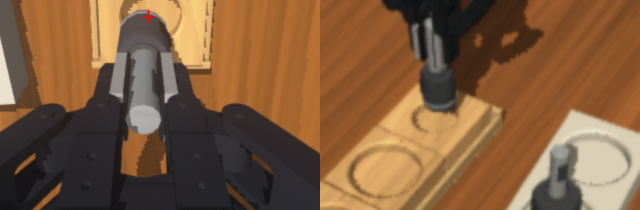

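The wrist and side views show punch_30 upright, just above its recess. Lowering.

```bash
python3 -m pendant '[3,2,-6,0,0,0,1, 0,0,-8,0,0,0,1, 0,0,-6,0,0,0,1, 0,0,-3,0,0,0,1, 0,0,0,0,0,0,1]' >/dev/null; python3 st.py .632 -.031 .0675
```

```text
t 7.18 pos [ 0.635  -0.0304  0.0756] go mm [-3.  -0.6 -8.1] turn [0.002 0.005 0.001] w 0.0124 F [-0.3 -0.1 -2.8] q7 -0.32
```

```bash
python3 -m pendant '[-2.5,-0.5,-3,0.002,0.005,0,1, 0,0,-3,0,0,0,1, 0,0,-2,0,0,0,1, 0,0,0,0,0,0,1]' >/dev/null; python3 st.py .632 -.031 .0675
```

```text
t 7.52 pos [ 0.6327 -0.0308  0.0676] go mm [-0.7 -0.2 -0.1] turn [-0.     0.001  0.001] w 0.0121 F [-1.2  0.1  1. ] q7 -0.32
```

```bash
python3 -m pendant '[0,0,-1,0,0,0,1, 0,0,0,0,0,0,1]' >/dev/null; python3 st.py .632 -.031 .0675
python3 -m pendant '[0,0,0,0,0,0,0.4, 0,0,0,0,0,0,0, 0,0,0,0,0,0,-0.4, 0,0,0,0,0,0,-0.4, 0,0,0,0,0,0,-0.4, 0,0,5,0,0,0,-0.4, 0,0,12,0,0,0,-0.4, 0,0,20,0,0,0,-0.4, 0,0,15,0,0,0,-0.4, 0,0,0,0,0,0,-0.4]' >/dev/null; python3 st.py .4858 .0131 .0675
```

```text
t 7.68 pos [ 0.6329 -0.0307  0.0678] go mm [-0.9 -0.3 -0.3] turn [-0.     0.002  0.001] w 0.0124 F [ 0.  -0.7 -2.5] q7 -0.32
t 8.52 pos [ 0.6332 -0.0305  0.124 ] go mm [-147.4   43.6  -56.5] turn [-0.001  0.002  0.001] w 0.0597 F [ 1.3 -0.6 -0.4] q7 -0.29
```

```bash
python3 -m pendant '[-10,3,8,0,0,0,-0.4, -20,6,8,0,0,0,-0.4, -25,8,0,0,0,0,-0.4, -25,8,0,0,0,0,-0.4, -25,8,0,0,0,0,-0.4, -20,6,0,0,0,0,-0.4, -12,4,0,0,0,0,-0.4, -6,1,0,0,0,0,-0.4, 0,0,0,0,0,0,-0.4, 0,0,0,0,0,0,-0.4]' >/dev/null; python3 st.py .4858 .0131 .0675
python3 - <<'E'
from h import *
s=sense();c=read_camera("wrist");im=c["color"][:,:,::-1].copy();T=wristT(c,s)
d=read_camera("side");e=d["color"][:,:,::-1].copy()
for p in [(.4858,.0131,.106),(.4762,.0882,.106),(.469,.1683,.106)]:
    u,v=proj(c,p,T);cv2.drawMarker(im,(int(u),int(v)),(0,0,255),0,12,1)
cv2.imwrite("pics/w3.png",np.hstack([cv2.resize(im,(400,300)),cv2.resize(e[90:240,170:370],(400,300))]))
E
```

```text
t 9.35 pos [0.4859 0.014  0.1454] go mm [ -0.1  -0.9 -77.9] turn [0.    0.011 0.003] w 0.0598 F [-0.6  0.4  0.3] q7 -0.4
```

View pics/w3.png

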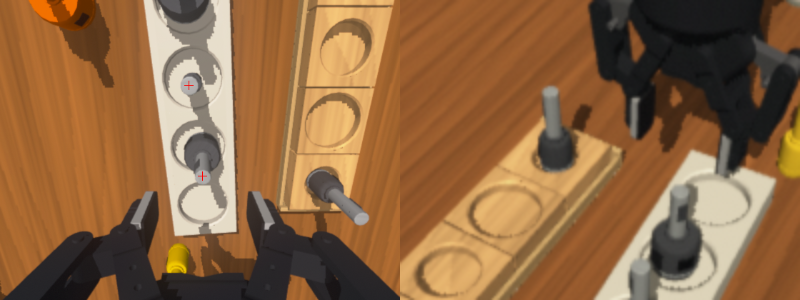

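Punch_30 now stands in its recess, and the markers still sit on the shanks of 40 and 20. Next is punch_40.

```bash
python3 -m pendant '[-0.5,-1,-15,0,0.011,0.003,-0.4, -1,0,-18,0,0.003,0,-0.4, -1,0,-18,0,0.003,0,-0.4, -1,0,-12,0,0.003,0,-0.4, 0,0,0,0,0,0,-0.4, 0,0,0,0,0,0,-0.4]' >/dev/null; python3 st.py .4858 .0131 .0675
```

```text
t 9.95 pos [0.4895 0.0115 0.0797] go mm [ -3.7   1.6 -12.2] turn [-0.001 -0.005  0.004] w 0.0597 F [ 0.8  0.7 -0.1] q7 -0.46
```

```bash
python3 -m pendant '[-4,1.5,-6,0,-0.005,0.004,-0.4, -0.5,0,-5,0,0,0,-0.4, 0,0,-1.5,0,0,0,0, 0,0,0,0,0,0,0.5]' >/dev/null; python3 st.py .4858 .0131 .0675
python3 -m pendant '[0,0,0,0,0,0,1, 0,0,0,0,0,0,1, 0,0,0,0,0,0,1, 0,0,0,0,0,0,1, 0,0,0,0,0,0,1, 0,0,0,0,0,0,1]' 60 >/dev/null;  python3 st.py .4858 .0131 .0675
```

```text
t 10.28 pos [0.488  0.0127 0.0683] go mm [-2.2  0.4 -0.8] turn [-0.001  0.003  0.002] w 0.0364 F [ 0.8 -0.   0.4] q7 -0.48
t 10.78 pos [0.4892 0.0124 0.0697] go mm [-3.4  0.7 -2.2] turn [-0.001  0.005  0.003] w 0.0122 F [ 0.1 -0.5 -1.5] q7 -0.48
```

```bash
python3 -m pendant '[0,0,6,0,0,0,1, 0,0,14,0,0,0,1, 0,0,20,0,0,0,1, 0,0,20,0,0,0,1, 8,0,20,0,0,0,1, 16,5,10,0,0,0,1, 22,12,0,0,0,0,1, 22,18,0,0,0,0,1, 22,20,0,0,0,0,1, 20,20,0,0,0,0,1, 15,15,0,0,0,0,1, 8,8,0,0,0,0,1, 2,2,0,0,0,0,1, 0,0,0,0,0,0,1, 0,0,0,0,0,0,1]' >/dev/null; python3 st.py .633 .120 .0697
```

```text
t 12.03 pos [0.6243 0.1152 0.1695] go mm [  8.7   4.8 -99.8] turn [-0.001 -0.     0.005] w 0.0126 F [-0.7 -0.1 -2.4] q7 -0.5
```

```bash
python3 -m pendant '[8,4,-8,0,0,0.005,1, 1,1,-15,0,0,0,1, 0,0,-18,0,0,0,1, 0,0,-16,0,0,0,1, 0,0,-8,0,0,0,1, 0,0,0,0,0,0,1, 0,0,0,0,0,0,1]' >/dev/null; python3 st.py .633 .120 .0697
```

```text
t 12.62 pos [0.6329 0.1144 0.1016] go mm [  0.1   5.6 -31.9] turn [ 0.002 -0.     0.004] w 0.0129 F [-0.  -0.5 -1.7] q7 -0.53
```

```bash
python3 -m pendant '[0,5.5,-6,0.002,0,0.004,1, 0,0,-9,0,0,0,1, 0,0,-7,0,0,0,1, 0,0,-3,0,0,0,1, 0,0,0,0,0,0,1]' >/dev/null; python3 st.py .633 .120 .0697
```

```text
t 13.03 pos [0.6342 0.1205 0.0765] go mm [-1.2 -0.5 -6.8] turn [-0.001  0.003 -0.   ] w 0.0128 F [-0.4 -0.2 -1.4] q7 -0.55
```

```bash
python3 -m pendant '[-1.2,-0.5,-3,0,0.003,0,1, 0,0,-2.5,0,0,0,1, 0,0,-1.5,0,0,0,1, 0,0,0,0,0,0,1]' >/dev/null; python3 st.py .633 .120 .0697
```

```text
t 13.37 pos [0.6331 0.12   0.0691] go mm [-0.1 -0.   0.6] turn [-0.001  0.    -0.   ] w 0.0122 F [ 0.7  0.7 -2.1] q7 -0.55
```

```bash
python3 -m pendant '[0,0,-1.5,0,0,0,1, 0,0,-1.5,0,0,0,1]' >/dev/null; python3 st.py .633 .120 .0697
python3 -m pendant '[0,0,0,0,0,0,0.4, 0,0,0,0,0,0,0, 0,0,0,0,0,0,-0.4, 0,0,0,0,0,0,-0.4, 0,0,0,0,0,0,-0.4, 0,0,5,0,0,0,-0.4, 0,0,12,0,0,0,-0.4, 0,0,20,0,0,0,-0.4, 0,0,20,0,0,0,-0.4, 0,0,15,0,0,0,-0.4, -2,0,0,0,0,0,-0.4]' >/dev/null; python3 st.py .4762 .0882 .0685
```

```text
t 13.53 pos [0.6335 0.1202 0.0689] go mm [-0.5 -0.2  0.8] turn [-0.     0.002  0.   ] w 0.0126 F [-7.1 -2.3 16.8] q7 -0.56
t 14.45 pos [0.6323 0.1207 0.1483] go mm [-156.1  -32.5  -79.8] turn [-0.001  0.004  0.   ] w 0.0597 F [0.7 1.4 1. ] q7 -0.51
```

```bash
python3 -m pendant '[-12,-2,0,0,0,0,-0.4, -22,-5,0,0,0,0,-0.4, -28,-6,0,0,0,0,-0.4, -28,-6,0,0,0,0,-0.4, -26,-6,0,0,0,0,-0.4, -20,-4,0,0,0,0,-0.4, -12,-3,0,0,0,0,-0.4, -5,0,0,0,0,0,-0.4, 0,0,0,0,0,0,-0.4, 0,0,0,0,0,0,-0.4]' >/dev/null; python3 st.py .4762 .0882 .0685
```

```text
t 15.28 pos [0.4721 0.0876 0.1519] go mm [  4.1   0.6 -83.4] turn [-0.002  0.01   0.   ] w 0.0596 F [-0.8  0.1 -0. ] q7 -0.55
```

```bash
python3 - <<'E'
from h import *
s=sense();c=read_camera("wrist");im=c["color"][:,:,::-1].copy();T=wristT(c,s)
d=read_camera("side");e=d["color"][:,:,::-1].copy()
for p in [(.4762,.0882,.106),(.469,.1683,.106)]:
    u,v=proj(c,p,T);cv2.drawMarker(im,(int(u),int(v)),(0,0,255),0,12,1)
cv2.imwrite("pics/w4.png",np.hstack([cv2.resize(im,(400,300)),cv2.resize(e[130:280,120:320],(400,300))]))
E
```

```text
(no output)
```

View pics/w4.png

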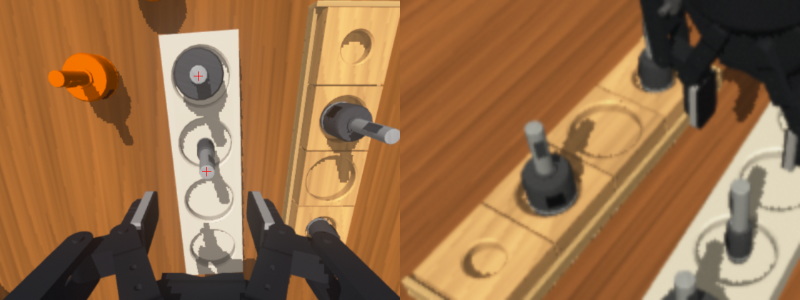

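Punch_40 is seated, and the markers lie on the shanks of 20 and 50. Now punch_20.

```bash
python3 -m pendant '[3,0.5,-15,0,0.01,0,-0.4, -1,0,-18,0,0.002,0,-0.4, -1,0,-18,0,0.002,0,-0.4, -1,0,-18,0,0,0,-0.4, 0,0,0,0,0,0,-0.4, 0,0,0,0,0,0,-0.4]' >/dev/null; python3 st.py .4762 .0882 .0685
```

```text
t 15.88 pos [0.4795 0.0909 0.0804] go mm [ -3.3  -2.7 -11.9] turn [-0.006  0.001  0.001] w 0.0599 F [ 0.3 -0.7  0.6] q7 -0.63
```

```bash
python3 -m pendant '[-4,-3,-6,-0.006,0,0,-0.4, -1.5,0,-5,0,0,0,-0.4, -1,0,-1,0,0,0,0, 0,0,0,0,0,0,0.4, 0,0,0,0,0,0,0.6]' >/dev/null; python3 st.py .4762 .0882 .0685
python3 -m pendant '[0,0,0,0,0,0,1, 0,0,0,0,0,0,1, 0,0,0,0,0,0,1, 0,0,0,0,0,0,1, 0,0,0,0,0,0,1, 0,0,0,0,0,0,1]' 50 >/dev/null;  python3 st.py .4762 .0882 .0685
```

```text
t 16.3 pos [0.4748 0.0883 0.0695] go mm [ 1.4 -0.1 -1. ] turn [-0.     0.004  0.001] w 0.0238 F [ 0.4  0.2 -0.6] q7 -0.65
t 16.8 pos [0.4754 0.0883 0.0707] go mm [ 0.8 -0.1 -2.2] turn [-0.     0.006  0.002] w 0.0129 F [ 0.6  0.8 -0.7] q7 -0.65
```

```bash
python3 -m pendant '[0,0,6,0,-0.003,0,1, 0,0,14,0,-0.003,0,1, 0,0,20,0,0,0,1, 0,0,20,0,0,0,1, 8,4,20,0,0,0,1, 16,10,10,0,0,0,1, 22,15,0,0,0,0,1, 23,17,0,0,0,0,1, 23,17,0,0,0,0,1, 23,17,0,0,0,0,1, 16,12,0,0,0,0,1, 10,8,0,0,0,0,1, 3,2,0,0,0,0,1, 0,0,0,0,0,0,1, 0,0,0,0,0,0,1]' >/dev/null; python3 st.py .633 .1964 .0707
```

```text
t 18.05 pos [0.6204 0.1929 0.1707] go mm [  12.6    3.5 -100. ] turn [0.001 0.01  0.003] w 0.0128 F [-0.   0.4 -1.1] q7 -0.62
```

```bash
python3 -m pendant '[11,3,-8,0,0.01,0.003,1, 2,1,-15,0,0,0,1, 0,0,-18,0,0,0,1, 0,0,-16,0,0,0,1, 0,0,-8,0,0,0,1, 0,0,0,0,0,0,1, 0,0,0,0,0,0,1]' >/dev/null; python3 st.py .633 .1964 .0707
```

```text
t 18.63 pos [0.6294 0.1906 0.1064] go mm [  3.6   5.8 -35.7] turn [ 0.004 -0.001  0.003] w 0.0125 F [-0.9  0.1 -0.4] q7 -0.64
```

```bash
python3 -m pendant '[3.5,5.5,-6,0.004,0,0.003,1, 0,0,-10,0,0,0,1, 0,0,-8,0,0,0,1, 0,0,-4,0,0,0,1, 0,0,0,0,0,0,1]' >/dev/null; python3 st.py .633 .1964 .0707
```

```text
t 19.05 pos [0.6343 0.1966 0.079 ] go mm [-1.3 -0.2 -8.3] turn [-0.001  0.003  0.   ] w 0.0123 F [-0.2 -0.2 -0.8] q7 -0.66
```

```bash
python3 -m pendant '[-1.2,-0.2,-3,0,0.003,0,1, 0,0,-3,0,0,0,1, 0,0,-2,0,0,0,1, 0,0,-1.5,0,0,0,1]' >/dev/null; python3 st.py .633 .1964 .0707
```

```text
t 19.38 pos [0.6334 0.1969 0.0698] go mm [-0.4 -0.5  0.9] turn [-0.002  0.001  0.   ] w 0.0132 F [-5.5 -1.9 22.7] q7 -0.66
```

```bash
python3 -m pendant '[0,0,0,0,0,0,0.4, 0,0,0,0,0,0,0, 0,0,0,0,0,0,-0.4, 0,0,0,0,0,0,-0.4, 0,0,0,0,0,0,-0.4, 0,0,5,0,0,0,-0.4, 0,0,12,0,0,0,-0.4, 0,0,20,0,0,0,-0.4, 0,0,20,0,0,0,-0.4, 0,0,15,0,0,0,-0.4, -2,0,0,0,0,0,-0.4]' >/dev/null; python3 st.py .469 .1683 .0685
python3 -m pendant '[-12,-2,0,0,0,0,-0.4, -22,-4,0,0,0,0,-0.4, -28,-5,0,0,0,0,-0.4, -28,-5,0,0,0,0,-0.4, -28,-5,0,0,0,0,-0.4, -20,-3,0,0,0,0,-0.4, -12,-2,0,0,0,0,-0.4, -5,0,0,0,0,0,-0.4, 0,0,0,0,0,0,-0.4, 0,0,0,0,0,0,-0.4]' >/dev/null; python3 st.py .469 .1683 .0685
python3 - <<'E'
from h import *
s=sense();c=read_camera("wrist");im=c["color"][:,:,::-1].copy();T=wristT(c,s)
d=read_camera("side");e=d["color"][:,:,::-1].copy()
for p in [(.469,.1683,.106)]:
    u,v=proj(c,p,T);cv2.drawMarker(im,(int(u),int(v)),(0,0,255),0,12,1)
cv2.imwrite("pics/w5.png",np.hstack([cv2.resize(im,(400,300)),cv2.resize(e[140:320,100:340],(400,300))]))
E
```

```text
t 20.3 pos [0.6315 0.1971 0.1484] go mm [-162.5  -28.8  -79.9] turn [-0.003  0.002  0.   ] w 0.0596 F [-0.1  0.6 -0.6] q7 -0.62
t 21.13 pos [0.4696 0.1695 0.1525] go mm [ -0.6  -1.2 -84. ] turn [-0.004  0.008  0.001] w 0.0597 F [0.1 0.8 1.1] q7 -0.72
```

View pics/w5.png

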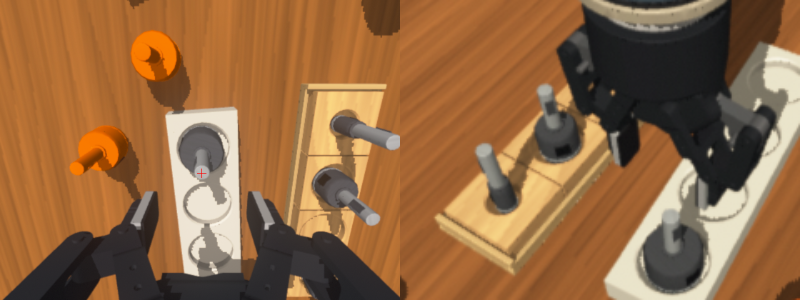

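Punch_20 is standing in its recess. Now punch_50.

```bash
python3 -m pendant '[-1,-1.2,-15,-0.004,0.008,0,-0.4, -1,-1,-18,-0.002,0.002,0,-0.4, -1,-1,-18,-0.002,0.002,0,-0.4, -1,0,-18,0,0,0,-0.4, 0,0,0,0,0,0,-0.4, 0,0,0,0,0,0,-0.4]' >/dev/null; python3 st.py .469 .1683 .0685
```

```text
t 21.73 pos [0.4726 0.1684 0.0809] go mm [ -3.6  -0.1 -12.4] turn [0.001 0.001 0.004] w 0.0599 F [-0.6  0.2  0.4] q7 -0.79
```

```bash
python3 -m pendant '[-4,0,-6,0,0,0.004,-0.4, -1.5,0,-5,0,0,0,-0.4, -1,0,-1.5,0,0,0,0, 0,0,0,0,0,0,0.4, 0,0,0,0,0,0,0.6]' >/dev/null; python3 st.py .469 .1683 .0685
python3 -m pendant '[0,0,0,0,0,0,1, 0,0,0,0,0,0,1, 0,0,0,0,0,0,1, 0,0,0,0,0,0,1, 0,0,0,0,0,0,1, 0,0,0,0,0,0,1]' 60 >/dev/null;  python3 st.py .6326 .0446 .0685
```

```text
t 22.15 pos [0.4678 0.1693 0.0695] go mm [ 1.2 -1.  -1. ] turn [-0.001  0.004  0.   ] w 0.0244 F [-0.3 -0.7 -0.5] q7 -0.81
t 22.65 pos [0.4677 0.1689 0.07  ] go mm [ 164.9 -124.3   -1.5] turn [-0.001  0.004  0.001] w 0.0124 F [-0.3 -0.8 -4. ] q7 -0.81
```

```bash
python3 -m pendant '[0,0,6,0,-0.003,0,1, 0,0,14,0,-0.003,0,1, 0,0,20,0,0,0,1, 0,0,20,0,0,0,1, 2,-8,20,0,0,0,1, 6,-16,10,0,0,0,1, 10,-20,0,0,0,0,1, 15,-22,0,0,0,0,1, 20,-20,0,0,0,0,1, 23,-16,0,0,0,0,1, 23,-10,0,0,0,0,1, 22,-5,0,0,0,0,1, 18,-2,0,0,0,0,1, 10,0,0,0,0,0,1, 3,0,0,0,0,0,1, 0,0,0,0,0,0,1, 0,0,0,0,0,0,1]' >/dev/null; python3 st.py .6326 .045 .070
```

```text
t 24.07 pos [0.6198 0.0417 0.1697] go mm [ 12.8   3.3 -99.7] turn [ 0.002  0.008 -0.003] w 0.0125 F [ 0.3 -0.4 -3.2] q7 -0.39
```

```bash
python3 -m pendant '[12,3,-8,0.002,0.008,-0.003,1, 1,1,-15,0,0,0,1, 0,0,-18,0,0,0,1, 0,0,-16,0,0,0,1, 0,0,-8,0,0,0,1, 0,0,0,0,0,0,1, 0,0,0,0,0,0,1]' >/dev/null; python3 st.py .6326 .045 .070
```

```text
t 24.65 pos [0.6274 0.0486 0.1053] go mm [  5.2  -3.6 -35.3] turn [-0.    -0.001 -0.005] w 0.0124 F [ 0.6  0.5 -3.2] q7 -0.43
```

```bash
python3 -m pendant '[5,-3.5,-6,0,0,-0.005,1, 0,0,-10,0,0,0,1, 0,0,-8,0,0,0,1, 0,0,-4,0,0,0,1, 0,0,0,0,0,0,1]' >/dev/null; python3 st.py .6326 .045 .070
```

```text
t 25.07 pos [0.6341 0.0449 0.0776] go mm [-1.5  0.1 -7.6] turn [-0.     0.003  0.001] w 0.0123 F [ 0.   0.8 -4.1] q7 -0.44
```

```bash
python3 -m pendant '[-1.5,0,-3,0,0.003,0,1, 0,0,-3,0,0,0,1, 0,0,-2,0,0,0,1, 0,0,-1,0,0,0,1]' >/dev/null; python3 st.py .6326 .045 .070
```

```text
t 25.4 pos [0.633  0.0448 0.0696] go mm [-0.4  0.2  0.4] turn [-0.     0.001  0.001] w 0.0124 F [-6.7 -1.  17.6] q7 -0.45
```

Seated. I'll release, back away clear of the rack, then check everything.

```bash
python3 -m pendant '[0,0,0,0,0,0,0.4, 0,0,0,0,0,0,0, 0,0,0,0,0,0,-0.4, 0,0,0,0,0,0,-0.4, 0,0,0,0,0,0,-0.4, 0,0,5,0,0,0,-0.4, 0,0,12,0,0,0,-0.4, 0,0,20,0,0,0,-0.4, 0,0,20,0,0,0,-0.4, 0,0,20,0,0,0,-0.4, -10,-20,15,0,0,0,-0.4, -10,-35,5,0,0,0,-0.4, -10,-40,0,0,0,0,-0.4, -10,-40,0,0,0,0,-0.4, -10,-40,0,0,0,0,-0.4, -5,-40,0,0,0,0,-0.4, 0,-30,0,0,0,0,-0.4, 0,-10,0,0,0,0,-0.4, 0,0,0,0,0,0,-0.4, 0,0,0,0,0,0,-0.4]' >/dev/null; python3 st.py .633 .0446 .2
python3 - <<'E'
from h import *
t=read_camera("top");e=read_camera("side")
a=cv2.resize(t["color"][110:210,150:350,::-1],(800,400),interpolation=cv2.INTER_CUBIC)[40:340];b=e["color"][110:310,120:320,::-1]
B={"20":(.6331,.1964),"40":(.633,.1202),"50":(.6326,.0446),"30":(.6324,-.0311)}
T=t["color"][:,:,::-1].copy();E=e["color"][:,:,::-1].copy()
T=cv2.resize(T[105:195,155:345],None,fx=4,fy=4,interpolation=cv2.INTER_CUBIC);E=cv2.resize(E[100:300,120:320],None,fx=3,fy=3,interpolation=cv2.INTER_CUBIC)
for p in B.values():
    for z in(.056,.106):
        u,v=proj(t,(*p,z));cv2.drawMarker(T,(int((u-155)*4),int((v-105)*4)),(0,0,255),0,14,1)
        u,v=proj(e,(*p,z));cv2.drawMarker(E,(int((u-120)*3),int((v-100)*3)),(0,0,255),0,14,1)
cv2.imwrite("pics/f1.png",T);cv2.imwrite("pics/f2.png",E)
E
```

```text
t 27.07 pos [ 0.5761 -0.2157  0.1888] go mm [ 56.9 260.3  11.2] turn [-0.002  0.018 -0.006] w 0.06 F [-0.8  0.6 -0.1] q7 0.06
```

View pics/f1.png

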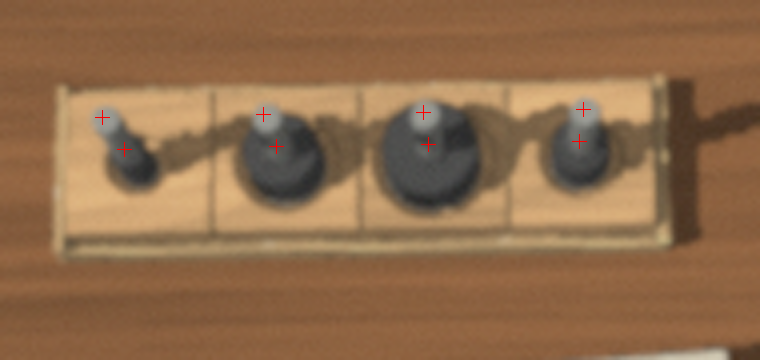

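View pics/f2.png

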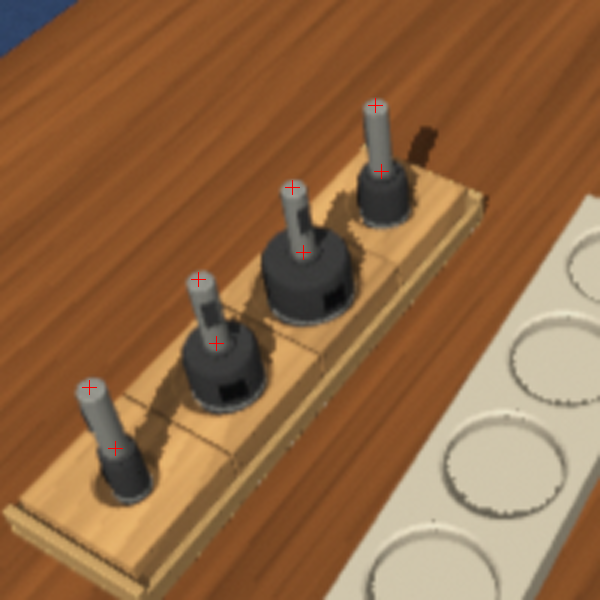

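All four stand upright in their own recesses, with tops within about 2 mm of the predicted points in both views.

```bash
python3 -m pendant '[0,0,0,0,0,0,-0.4, 0,0,0,0,0,0,-0.4]' >/dev/null; python3 -c "from workcell import *; print(finish_job())"
```

```text
the job is handed in; nothing more can be done
None
```

All four punches are in the rack, each in the block bored for it, and the job is handed in. I moved them in the order 30, 40, 20, 50. Each was held by its shank, lowered to the recess floor and released there. The last reading, just before handing in, was about 27 s on the robot's clock against the 104 s limit.

**Final checks:** the top and side pictures show all four upright in their own recesses. Their shank tops are within about 2 mm of the block centres, judged by eye against projected markers, with the camera calibration itself good to about 2 mm. The arm was well clear of the rack with no contact force. The orange and yellow look-alikes were left alone.

**Less certain:** for 40, 20 and 50 the wrist showed a clear floor contact of 17–23 N before I released them. For punch_30 the force never rose clearly, so I judged that it was seated from the height and the pictures. `finish_job()` reported no verdict.

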